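Grease the buffing-shaft bearing with the push gun

TASK

Grease the bearing of the boot-buffing shaft: take the push-type grease gun out of its yellow rack by its red cap, press its coupler squarely onto the slanted brass nipple on the green bearing housing until it snaps on, then push the gun down against its spring to the end of its stroke. Finish like that, still gripping the gun and holding it pushed down on the nipple; leave everything else on the bench where it is.

Things in the scene. Friction and masses are not known exactly. Their poses are not given: they have to be found in the camera images.
- gun_grip (a point): centre of the red ribbed cap (36 mm diameter, 50 mm long, gripped from above) at the rear of the grease gun (190 mm long, 0.5 kg; aluminium barrel 34 mm, steel nozzle tube and coupler 22 mm). It stands nose down in the rack, 2.5 mm side play. Point on the gun's axis, 25 mm below its top, 165 mm behind the coupler's mouth (nozzle out). z axis: gun's axis, to the rear (up in the rack)
- coupler (a point): centre of the coupler's mouth on the gun's axis; z axis as the gun's, into the mouth. A 20 mm wide funnel, 5 mm deep, leads into a 13 mm bore whose flat bottom is 14.5 mm from the mouth. Four sprung jaws 5 mm from the mouth spring over the nipple's ball (5 to 8 N) and close behind it: snapped on when the nipple's tip meets the bottom of the bore
- nozzle (a joint): stroke of the gun's sprung nozzle, m: 0 = fully out (as in the rack), 0.020 = pushed right into the barrel, end of stroke (mouth then 145 mm from gun_grip). The spring is preloaded: it gives from 12 N, so only after the coupler has snapped on, and takes 18 N at the end
- nipple_tip (a point): tip of the brass grease nipple on the green bearing housing: 10 mm ball head, 6.4 mm neck, 13 mm hexagon; the tip stands 28 mm proud of the housing, 146 mm above the bench. z axis: the nipple's own axis, pointing out, 30 degrees off the vertical, leaning to the machine's front (robot's side); the coupler goes on along it
- machine: buffing machine, fixed: blue bed and pedestal, green bearing housing (top 126 mm above the bench), 25 mm shaft at 91.5 mm height along its y axis, a black (right) and a cream (left) wheel, 140 mm diameter, 115 mm to either side of the nipple, tops at 162 mm; motor behind, belt guard left. Origin on the bench under the bearing, x away from the robot. Nipple tip here: (-31, 0, 146) mm
- rack: yellow two-plate gun rack, base 110 x 120 mm, fixed: upper plate 125 mm above the bench (40 mm hole), lower plate 85 mm (28 mm hole; the barrel's shoulder rests on it). Origin: centre of its underside; the gun stands on its vertical axis, mouth 15 mm above the bench, and is lifted out straight up by at least 115 mm
- boot: loose bystander: black lace-up boot, 275 x 92 mm, 170 mm high; origin under its centre
- sprayer: loose bystander: white spray bottle with blue head, 72 mm diameter, 217 mm high; origin under its centre
- grease_tin: loose bystander: grey and yellow grease tin with red lid, 90 mm diameter, 92 mm high; origin under its centre
- polish_bar: loose bystander: brown bar of polishing compound in paper, 150 x 48 x 42 mm; origin under its centre
- wrench: loose bystander: steel spanner lying flat, 180 mm long, 8 mm thick; origin under its centre
- brush: loose bystander: wooden shoe brush lying on its black bristles, 170 x 52 x 48 mm; origin under its centre
- spare_wheel: loose bystander: cream felt wheel lying flat, 150 mm diameter, 34 mm thick; origin under its centre
Mind the look-alikes: they are no part of the job. Leave any blue or turquoise look-alike of the part that bears gun_grip alone.

How it is judged:
By the outcome, as a careful person would: the job done as asked, in the order asked, and still so for the second after the job is handed in, while the arm keeps its last pose, push and grip.
It also fails if it takes over 42 s, if anything falls off the work surface, if the arm or the gripper's body presses on something with over 40 N, if the wrist force passes 120 N, or if a joint passes its speed limit or range.

ROBOT

A 6-joint arm with a two-finger parallel gripper is mounted at the origin on the work surface. World frame = base frame: x ahead of the robot, y to its left, z up, the work surface at z = 0. Lengths are in m, angles in rad, forces in N, time in s.
With the tool pointing down it reaches from about 0.325 to 1 m from the base axis. Payload 5.1 kg.
Tool frame: the origin (TCP) lies at the very end of the fingers, on their centre line; the grasp point (between the pads) lies manip.grasp_offset behind it (manip.grasp_offset is the distance from the TCP to the grasp point, in m); z points along the fingers, y is the direction in which the jaws open and shut (so a half turn about z gives the same grasp; the last joint's range is limited). The gripper opens to 85 mm and grips with 20 to 120 N. Pads are 22 mm wide; open, the fingers measure 114 mm over their backs; the gripper's body (76 mm by 85 mm) begins 54 mm behind the grasp point. The pads swing forward as they close: fully open they stand 13 mm farther back than shut.
Start: joints at [-1.402, 0.124, 1.65, -0, 1.367, -0.083], TCP at [0.162, -0.629, 0.231] pointing down, gripper open.
Joint ranges: [-2.61, 2.61], [-1.02, 2.33], [0.03, 2.71], [-1.35, 4.49], [0.32, 2.68], [-2.91, 2.91]. Speed limits (rad/s): [2.57, 2.57, 3.14, 3.14, 3.14, 3.14].

INTERFACE

Orientations are given as a unit quaternion [x, y, z, w].
In Python, from bench import sensors, eyes, finish_job, manip gives the robot as it stands. The module is installed in compiled form; this text tells all that it offers.
- The arm moves only by the tool servo_tool, never from a script. Its argument "series" is a list of rows, each an object of numbers: "dx", "dy", "dz": the shift along the world's x, y, z in mm; "ax", "ay", "az": the turn, a rotation vector about the world's x, y, z in rad; "jaw": the finger opening in mm, from 0 to 85.4. A call has 1 to 20 rows; each row is the pose to reach, as a shift and turn from the pose commanded when the call began; what a row does not reach only later rows make up. A row lasts 1/10 s, in which the tool goes at most 50 mm and 8.59 degrees, less where a joint would pass 70% of its speed; a pose out of reach is approached as far as the arm can. A call with a gripper value outside its range is refused whole. The fingers move at their own pace and stop on an object; the grip force is fixed at half the most. Time passes only in rows, so rows that repeat a pose let the fingers close. It gives the time, the measured TCP pose, the force and the opening at its end, in the units of the state.
- sensors.observe(): the state, without advancing time (a new reading comes with each control period).
- eyes.get_image(name): name is "side" or "top"; returns the picture (400x640x3 uint8, blue, green, red); there is no depth.
- eyes.camera_info(name): a dict with "camera_matrix" (3x3 intrinsics, pixels), "rvec" (rotation vector, rad) and "tvec" (3), from world to camera coordinates, as OpenCV has them. Camera axes: x right, y down, z forward; pixel columns grow to the right and rows downward; lengths in m; the calibration is good to about 2 mm. A picture is of the moment at which its call begins. camera_info takes no time and is no camera call.
- finish_job(): hands the job in, once; it reports no verdict.
The state is a dict: "time": time; "q": joint angles; "qvel": joint speeds; "effort": joint torques, N m; "tcp_pos": TCP position; "tool_rot": TCP orientation; "force": force on the tool from outside, world axes, zero at the start; "wrist_torque": the same for the moment, N m; "grip_width": opening from 0.0 (shut) to 1.0 (fully open).
Only numpy, scipy, OpenCV 4.12 (cv2) and the standard library are available. Lean on these libraries where they do the work, as an engineer would, in place of code of your own. Each camera call takes 0.05 s, during which the arm holds its last target. There are 200 camera calls.

## Working session

There is one attempt and no reset: what is moved stays moved. The work goes in short steps, Python scripts to look and compute and a tool call to move; the robot and the scene stay as the last step left them, time stands still between calls to the robot, and variables do not carry over. Pictures are saved under pics/ and viewed, about 8 in all and at most 12, crops included, and the job is handed in when it is done.

Besides the shell and the picture viewer there is one more tool, called after "Call:" in YAML: its name, and indented under it one key for each argument. servo_tool: Moves the arm, as the interface text tells. Its arguments: {"type":"object","properties":{"series":{"type":"array"}},"required":["series"]}

```bash
mkdir -p pics
cat > h.py <<'E'
import numpy as np, cv2
from bench import sensors, eyes, manip
def cam(n):
    c=eyes.camera_info(n); K=np.array(c["camera_matrix"],float); R=cv2.Rodrigues(np.array(c["rvec"],float))[0]; t=np.array(c["tvec"],float).ravel()
    return K,R,t
def ray(n,u,v):
    K,R,t=cam(n); d=R.T@np.linalg.solve(K,[u,v,1.]); return -R.T@t, d/np.linalg.norm(d)
def plane(n,u,v,z):
    o,d=ray(n,u,v); return o+d*(z-o[2])/d[2]
def tri(p,q):
    (a,d),(b,e)=ray("top",*p),ray("side",*q)
    s=np.linalg.lstsq(np.c_[d,-e],b-a,rcond=None)[0]; A=a+d*s[0];B=b+e*s[1]
    return (A+B)/2,np.linalg.norm(A-B)
def proj(n,P):
    K,R,t=cam(n); x=K@(R@np.array(P,float)+t); return x[:2]/x[2]
E
python3 - <<'E'
from h import *
for n in("top","side"):
    cv2.imwrite(f"pics/{n}0.png",eyes.get_image(n)); K,R,t=cam(n); print(n,K[0,0],(-R.T@t).round(3),R[2].round(2))
s=sensors.observe();print(s["time"],s["tool_rot"],s["force"],manip.grasp_offset)
E
```

```text
top 453.81711867530794 [0.283 0.015 1.381] [ 0.15  0.02 -0.99]
side 394.6033398556094 [0.173 0.656 0.995] [ 0.29 -0.58 -0.76]
0.1 [ 9.92083229e-01  1.25578365e-01 -3.49857398e-05 -9.69688364e-04] [0.69527358 0.49883015 0.14503326] 0.0187
```

View pics/top0.png

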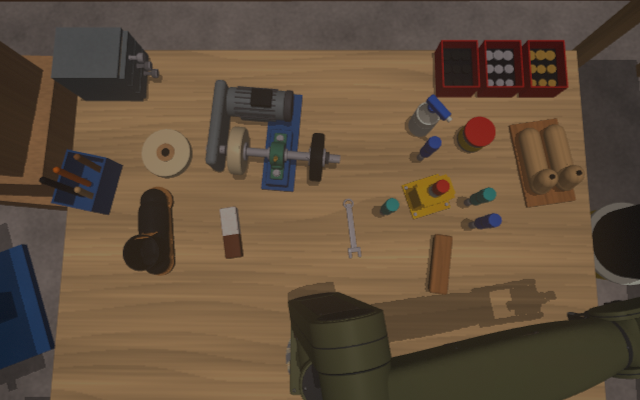

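View pics/side0.png

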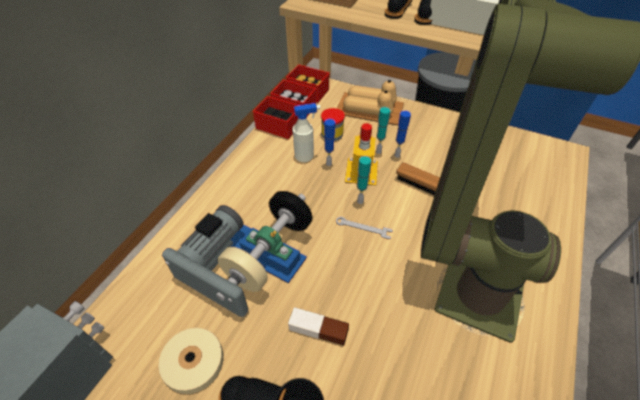

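The top view shows the yellow rack with the red cap at about (442,187). In the side view the cap is at (366,132).

Things that could be taken for it, by top-view pixel:
- blue guns at (430,148) and (488,221)
- teal guns at (390,206) and (484,197)
- the red tin lid at (479,132)
- the red boxes

I choose the red cap on yellow. The housing is at about (278,155) in the top view and (268,240) in the side view.

Run:
```python
from h import *
T=cv2.imread("pics/top0.png");S=cv2.imread("pics/side0.png")
def blobs(im,lo,hi,box):
    h=cv2.cvtColor(im,cv2.COLOR_BGR2HSV); h[...,0]=(h[...,0].astype(int)+90)%180  # red->90
    m=cv2.inRange(h,lo,hi); k=np.zeros_like(m); x0,y0,x1,y1=box; k[y0:y1,x0:x1]=m[y0:y1,x0:x1]
    n,l,st,c=cv2.connectedComponentsWithStats(k); return [(st[i].tolist(),c[i].round(1).tolist(),cv2.minAreaRect(cv2.findNonZero((l==i).astype(np.uint8)))) for i in range(1,n) if st[i][4]>15]
red=((80,150,60),(98,255,255))
print("red",blobs(T,*red,(420,170,460,215)),blobs(S,*red,(350,115,385,160)))
yel=((108,120,80),(122,255,255))
print("yel",blobs(T,*yel,(395,165,465,225)))
br=((100,60,60),(125,255,255))
a=cv2.resize(T[120:230,370:510],None,fx=5,fy=5,interpolation=2)[:550,:700]
b=cv2.resize(T[120:195,240:340],None,fx=4,fy=4,interpolation=2)
c=cv2.resize(S[185:285,215:315],None,fx=4,fy=4,interpolation=2)
d=np.zeros((400,800,3),np.uint8); d[:300,:400]=b; d[:,400:]=c
cv2.imwrite("pics/c1.png",a); cv2.imwrite("pics/c2.png",d)
```

```text
red [([433, 180, 16, 15, 177], [440.7, 186.8], ((440.5, 187.0), (14.0, 15.0), 90.0))] [([361, 123, 11, 18, 165], [365.7, 131.2], ((366.0, 131.5), (17.0, 10.0), 90.0))]
yel [([402, 174, 54, 45, 1247], [428.3, 195.6], ((430.064208984375, 194.4534149169922), (36.7380256652832, 49.6364860534668), 72.47443389892578))]
```

View pics/c1.png

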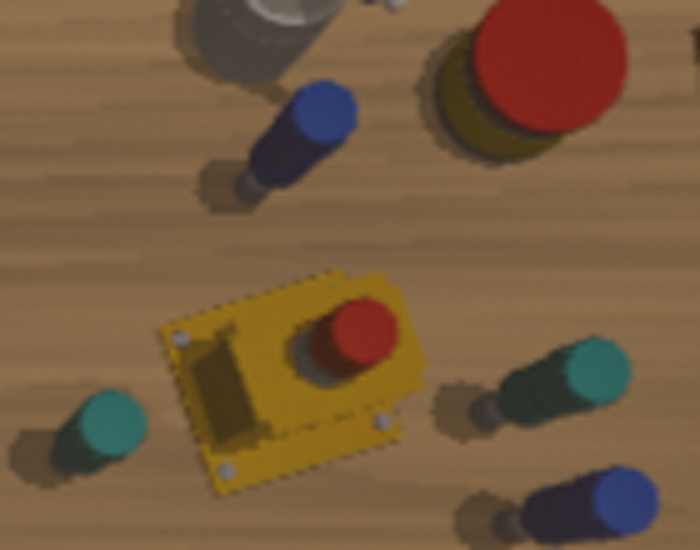

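View pics/c2.png

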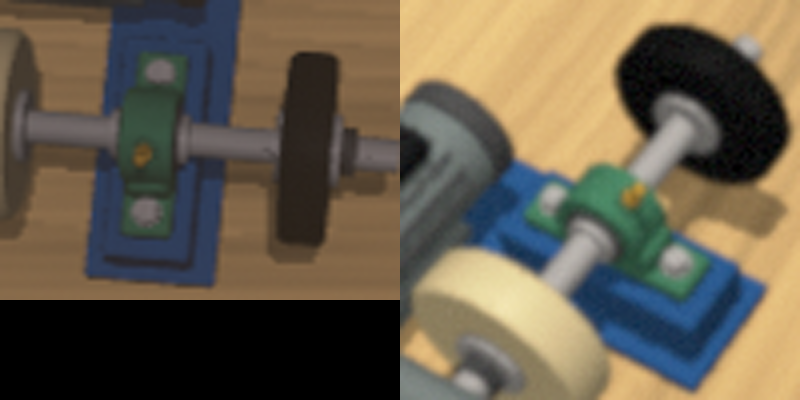

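The crop confirms the red cap standing in the yellow rack, with its top face centred at about (442.8,186.2). The blue and teal guns stand loose nearby. In the second crop the brass nipple's tip is at about top (275.2,158.8) and side (273,232.5).

Run:
```python
from h import *
P=plane("top",442.4,185.8,.205); print("cap top",P.round(4), "side proj of top",proj("side",P).round(1),"of cap centre",proj("side",P-[0,0,.025]).round(1))
S=cv2.imread("pics/side0.png");T=cv2.imread("pics/top0.png")
for n,im,b in(("top",T,(265,145,295,172)),("side",S,(262,222,290,248))):
    x0,y0,x1,y1=b; h=cv2.cvtColor(im,cv2.COLOR_BGR2HSV)[y0:y1,x0:x1]; m=cv2.inRange(h,(10,140,90),(30,255,255)); p=cv2.findNonZero(m)[:,0]+[x0,y0]; print(n,len(p),p.mean(0),p.min(0),p.max(0)); print((m>0).astype(int)[np.any(m>0,1)][:,np.any(m>0,0)])
print("nip z146",plane("top",275.2,158.8,.146).round(4),tri((275.2,158.8),(273,232.5)))
# shaft dir from top: edge-centres at columns
for c in(252,256,260,264,290,294,298,302,306,330,336):
    col=T[135:170,c].astype(int); g=col.min(1)-0; s=col.max(1)-col.min(1)
    r=np.where((s<28)&(g>75))[0]+135; print(c,r.min() if len(r) else None,r.max() if len(r) else None,end='; ')
h=cv2.cvtColor(T,cv2.COLOR_BGR2HSV); m=cv2.inRange(h,(105,110,40),(125,255,255)); m[:,:255]=0;m[:,310:]=0;m[:90]=0;m[200:]=0
ys=np.arange(166,188); L=[np.where(m[y])[0] for y in ys]; fl=np.polyfit(ys,[a.min() for a in L],1);fr=np.polyfit(ys,[a.max() for a in L],1)
for f in(fl,fr):
    A=plane("top",np.polyval(f,166),166,.02);B=plane("top",np.polyval(f,187),187,.02);d=A-B; print("\nbed edge yaw",np.degrees(np.arctan2(d[1],d[0])))
for u in((430,148),(390,206),(484,197),(488,221)): print(u,plane("top",*u,.2).round(3))
```

```text
cap top [ 0.4725 -0.3017  0.205 ] side proj of top [366.3 126. ] of cap centre [365.6 132.2]
top 11 [274.90909091 158.36363636] [274 157] [276 160]
[[1 1 1]
 [1 1 1]
 [1 1 1]
 [1 1 0]]
side 16 [272.9375 233.3125] [271 231] [275 235]
[[0 0 0 1 0]
 [0 0 1 1 1]
 [1 1 1 1 1]
 [1 1 1 1 0]
 [1 1 1 0 0]]
nip z146 [0.5556 0.1437 0.146 ] (array([0.55876995, 0.14504957, 0.13599634]), np.float64(0.0019270204240757031))
252 148 154; 256 148 154; 260 149 155; 264 149 155; 290 151 157; 294 152 158; 298 152 158; 302 152 158; 306 152 159; 330 155 161; 336 155 161; 
bed edge yaw -4.958174012779665

bed edge yaw -5.523708695133719
(430, 148) [ 0.575 -0.274  0.2  ]
(390, 206) [ 0.419 -0.165  0.2  ]
(484, 197) [ 0.444 -0.41   0.2  ]
(488, 221) [ 0.382 -0.417  0.2  ]
```

Run:
```python
from h import *
cols=np.array([252,256,260,264,290,294,298,302,306,330,336]); r=np.array([151,151,152,152,154,155,155,155,155.5,158,158])
f=np.polyfit(cols,r,1);A=plane("top",252,np.polyval(f,252),.0915);B=plane("top",336,np.polyval(f,336),.0915)
d=(A-B)/np.linalg.norm(A-B); yaw=np.degrees(np.arctan2(-d[0],d[1])); print("shaft yaw",yaw,A,B)
yw=np.radians(-5.3); ex=np.array([np.cos(yw),np.sin(yw),0]);ey=np.array([-ex[1],ex[0],0]);
ax=np.array([-.5*ex[0],-.5*ex[1],np.cos(np.pi/6)])
for tip in ([.5556,.1437,.146],[.553,.1437,.146],[.5505,.144,.146]):
    tip=np.array(tip); o=tip+.031*ex; s=((o-A)@ex)
    print(tip,"origin off shaft mm",s*1e3,[ (proj(n,tip-k*ax)).round(1).tolist() for n in("top","side") for k in(0,.005,.014,.024)])
    for n in("top","side"):print(n,"shaft proj",[proj(n,[*(o+ey*k)[:2],.0915]).round(1).tolist() for k in(-.06,.06,-.14)], "wheelcentre tops", [proj(n,[*(o+ey*k)[:2],.162]).round(1).tolist() for k in(-.115,.115)])
S=cv2.imread("pics/side0.png");T=cv2.imread("pics/top0.png")
def big(im,b,f): x0,y0,x1,y1=b; return cv2.resize(im[y0:y1,x0:x1],None,fx=f,fy=f,interpolation=0)
v=np.hstack([big(T,(265,145,290,170),16),big(S,(260,220,285,245),16)])
cv2.imwrite("pics/c3.png",cv2.convertScaleAbs(v,alpha=1.6))
```

```text
shaft yaw -4.76468055262792 [0.590674   0.21769792 0.0915    ] [ 0.57024656 -0.02737758  0.0915    ]
[0.5556 0.1437 0.146 ] origin off shaft mm 2.9111883372754073 [[275.2, 158.8], [275.5, 158.3], [275.9, 157.3], [276.4, 156.3], [274.3, 230.4], [273.7, 231.0], [272.6, 232.0], [271.4, 233.1]]
top shaft proj [[298.7, 154.4], [257.9, 150.6], [326.1, 157.0]] wheelcentre tops [[317.3, 150.6], [234.7, 142.7]]
side shaft proj [[279.2, 222.9], [254.0, 252.8], [294.5, 204.7]] wheelcentre tops [[288.4, 194.4], [237.0, 253.1]]
[0.553  0.1437 0.146 ] origin off shaft mm 0.3223041219955573 [[275.2, 159.7], [275.4, 159.2], [275.9, 158.2], [276.4, 157.2], [275.1, 230.8], [274.5, 231.3], [273.4, 232.4], [272.2, 233.5]]
top shaft proj [[298.7, 155.3], [257.8, 151.4], [326.1, 157.9]] wheelcentre tops [[317.3, 151.5], [234.6, 143.6]]
side shaft proj [[280.0, 223.2], [254.8, 253.2], [295.3, 205.0]] wheelcentre tops [[289.2, 194.7], [237.9, 253.5]]
[0.5505 0.144  0.146 ] origin off shaft mm -2.1947187996999236 [[275.0, 160.6], [275.3, 160.1], [275.8, 159.1], [276.3, 158.0], [275.9, 231.2], [275.3, 231.7], [274.2, 232.8], [272.9, 233.9]]
top shaft proj [[298.6, 156.2], [257.7, 152.3], [326.0, 158.8]] wheelcentre tops [[317.2, 152.4], [234.5, 144.5]]
side shaft proj [[280.7, 223.5], [255.5, 253.6], [295.9, 205.4]] wheelcentre tops [[289.9, 195.1], [238.7, 254.0]]
```

View pics/c3.png

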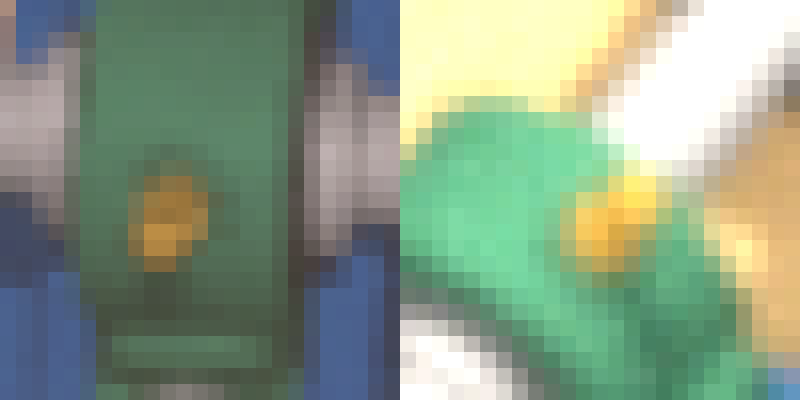

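Call:
servo_tool:
  series:
    - {"dx": 50, "dy": 50, "dz": 40, "az": 0.15, "jaw": 70}
    - {"dx": 90, "dy": 95, "dz": 80, "az": 0.3, "jaw": 70}
    - {"dx": 130, "dy": 140, "dz": 110, "az": 0.45, "jaw": 70}
    - {"dx": 170, "dy": 185, "dz": 110, "az": 0.6, "jaw": 70}
    - {"dx": 210, "dy": 230, "dz": 110, "az": 0.75, "jaw": 70}
    - {"dx": 250, "dy": 275, "dz": 110, "az": 0.9, "jaw": 70}
    - {"dx": 290, "dy": 310, "dz": 110, "az": 1.05, "jaw": 70}
    - {"dx": 310, "dy": 327, "dz": 110, "az": 1.2, "jaw": 70}
    - {"dx": 310, "dy": 327, "dz": 110, "az": 1.23, "jaw": 70}
    - {"dx": 310, "dy": 327, "dz": 110, "az": 1.23, "jaw": 70}
    - {"dx": 310, "dy": 327, "dz": 110, "az": 1.23, "jaw": 70}
    - {"dx": 310, "dy": 327, "dz": 110, "az": 1.23, "jaw": 70}

```text
schema error: expected keys dx, dy, dz, ax, ay, az, jaw
```

The left half shows the ball head at about (274.6,159.5) in the top view. The right half shows it at about (274.5,231.7) in the side view. The tip is therefore about (0.552, 0.1455, 0.146), with the machine yawed about -5°. The move was refused because rows need every key, so I'm resending it.

Call:
servo_tool:
  series:
    - {"dx": 40, "dy": 45, "dz": 40, "ax": 0, "ay": 0, "az": 0.14, "jaw": 70}
    - {"dx": 80, "dy": 90, "dz": 80, "ax": 0, "ay": 0, "az": 0.28, "jaw": 70}
    - {"dx": 120, "dy": 130, "dz": 100, "ax": 0, "ay": 0, "az": 0.42, "jaw": 70}
    - {"dx": 160, "dy": 170, "dz": 100, "ax": 0, "ay": 0, "az": 0.56, "jaw": 70}
    - {"dx": 200, "dy": 210, "dz": 100, "ax": 0, "ay": 0, "az": 0.7, "jaw": 70}
    - {"dx": 240, "dy": 250, "dz": 100, "ax": 0, "ay": 0, "az": 0.84, "jaw": 70}
    - {"dx": 275, "dy": 290, "dz": 100, "ax": 0, "ay": 0, "az": 0.98, "jaw": 70}
    - {"dx": 300, "dy": 315, "dz": 100, "ax": 0, "ay": 0, "az": 1.12, "jaw": 70}
    - {"dx": 310, "dy": 327, "dz": 100, "ax": 0, "ay": 0, "az": 1.23, "jaw": 70}
    - {"dx": 310, "dy": 327, "dz": 70, "ax": 0, "ay": 0, "az": 1.23, "jaw": 70}
    - {"dx": 310, "dy": 327, "dz": 50, "ax": 0, "ay": 0, "az": 1.23, "jaw": 70}
    - {"dx": 310, "dy": 327, "dz": 50, "ax": 0, "ay": 0, "az": 1.23, "jaw": 70}

```text
time: 1.3
tcp_pos: [0.4709, -0.3004, 0.2768]
tool_rot: [0.737, 0.676, -0.001, -0.004]
force: [-0.5, -0.1, -0.9]
grip_width: 0.818
```

Call:
servo_tool:
  series:
    - {"dx": 1, "dy": -1, "dz": -30, "ax": 0, "ay": 0, "az": 0, "jaw": 70}
    - {"dx": 1, "dy": -1, "dz": -60, "ax": 0, "ay": 0, "az": 0, "jaw": 70}
    - {"dx": 1, "dy": -1, "dz": -90, "ax": 0, "ay": 0, "az": 0, "jaw": 70}
    - {"dx": 1, "dy": -1, "dz": -110, "ax": 0, "ay": 0, "az": 0, "jaw": 70}
    - {"dx": 1, "dy": -1, "dz": -118, "ax": 0, "ay": 0, "az": 0, "jaw": 70}
    - {"dx": 1, "dy": -1, "dz": -118, "ax": 0, "ay": 0, "az": 0, "jaw": 70}

```text
time: 1.9
tcp_pos: [0.4724, -0.3038, 0.1629]
tool_rot: [0.738, 0.675, -0.0, -0.001]
force: [0.6, 0.4, 0.3]
grip_width: 0.822
```

Run:
```python
from h import *
S=eyes.get_image("side");T=eyes.get_image("top")
s=sensors.observe(); print(s["tcp_pos"],s["force"])
v=np.hstack([cv2.resize(T[140:240,390:490],None,fx=4,fy=4,interpolation=2),cv2.resize(S[80:180,315:415],None,fx=4,fy=4,interpolation=2)])
cv2.imwrite("pics/g1.png",v)
```

```text
[ 0.47352145 -0.30437808  0.16508855] [ 1.22337117 -0.45792603  1.00884737]
```

View pics/g1.png

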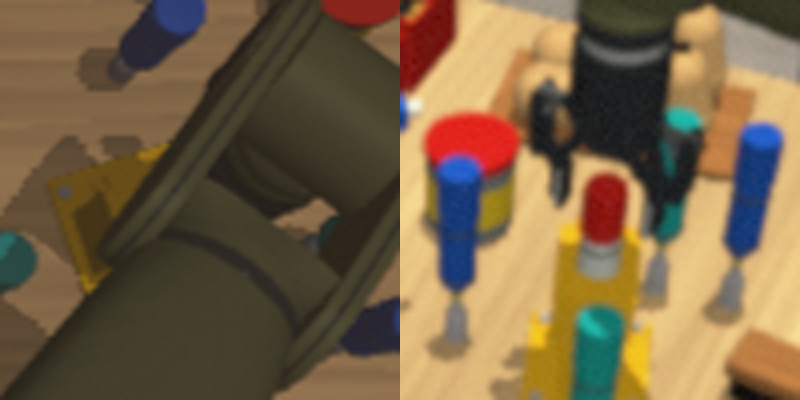

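The crop shows the fingers astride the red cap, with their midpoint on the cap axis. TCP y is about 2.5 mm off, so I'll correct that and then close.

Call:
servo_tool:
  series:
    - {"dx": -1, "dy": 2.5, "dz": -3, "ax": 0, "ay": 0, "az": 0, "jaw": 70}
    - {"dx": -1, "dy": 2.5, "dz": -3, "ax": 0, "ay": 0, "az": 0, "jaw": 70}
    - {"dx": -1, "dy": 2.5, "dz": -3, "ax": 0, "ay": 0, "az": 0, "jaw": 20}
    - {"dx": -1, "dy": 2.5, "dz": -3, "ax": 0, "ay": 0, "az": 0, "jaw": 20}
    - {"dx": -1, "dy": 2.5, "dz": -3, "ax": 0, "ay": 0, "az": 0, "jaw": 20}
    - {"dx": -1, "dy": 2.5, "dz": -3, "ax": 0, "ay": 0, "az": 0, "jaw": 20}
    - {"dx": -1, "dy": 2.5, "dz": -3, "ax": 0, "ay": 0, "az": 0, "jaw": 20}
    - {"dx": -1, "dy": 2.5, "dz": -3, "ax": 0, "ay": 0, "az": 0, "jaw": 20}

```text
time: 2.8
tcp_pos: [0.4724, -0.3012, 0.1609]
tool_rot: [0.738, 0.675, 0.0, 0.001]
force: [2.6, 1.2, 2.7]
grip_width: 0.407
```

Run:
```python
from h import *
s=sensors.observe(); print(s["time"],s["tcp_pos"],s["tool_rot"],s["force"],s["wrist_torque"],s["grip_width"]*85.4)
```

```text
2.8 [ 0.47237672 -0.30117137  0.16094283] [7.37850931e-01 6.74963413e-01 2.45199187e-04 5.78631763e-04] [2.60117411 1.1542075  2.69690732] [ 0.16445494 -0.20723921 -0.03891048] 34.72610767838726
```

Call:
servo_tool:
  series:
    - {"dx": 0, "dy": 0, "dz": 5, "ax": 0, "ay": 0, "az": 0, "jaw": 20}
    - {"dx": 0, "dy": 0, "dz": 20, "ax": 0, "ay": 0, "az": 0, "jaw": 20}
    - {"dx": 0, "dy": 0, "dz": 40, "ax": 0, "ay": 0, "az": 0, "jaw": 20}
    - {"dx": 0, "dy": 0, "dz": 65, "ax": 0, "ay": 0, "az": 0, "jaw": 20}
    - {"dx": 0, "dy": 0, "dz": 90, "ax": 0, "ay": 0, "az": 0, "jaw": 20}
    - {"dx": 0, "dy": 0, "dz": 115, "ax": 0, "ay": 0, "az": 0, "jaw": 20}
    - {"dx": 0, "dy": 0, "dz": 140, "ax": 0, "ay": 0, "az": 0, "jaw": 20}
    - {"dx": 0, "dy": 0, "dz": 165, "ax": 0, "ay": 0, "az": 0, "jaw": 20}
    - {"dx": 0, "dy": 0, "dz": 190, "ax": 0, "ay": 0, "az": 0, "jaw": 20}
    - {"dx": 0, "dy": 0, "dz": 205, "ax": 0, "ay": 0, "az": 0, "jaw": 20}
    - {"dx": 0, "dy": 0, "dz": 210, "ax": 0, "ay": 0, "az": 0, "jaw": 20}
    - {"dx": 0, "dy": 0, "dz": 210, "ax": 0, "ay": 0, "az": 0, "jaw": 20}

```text
time: 4.0
tcp_pos: [0.4718, -0.301, 0.3703]
tool_rot: [0.738, 0.675, -0.0, -0.0]
force: [0.2, 0.7, -6.1]
grip_width: 0.408
```

Call:
servo_tool:
  series:
    - {"dx": 0, "dy": 20, "dz": 0, "ax": 0, "ay": 0, "az": 0, "jaw": 20}
    - {"dx": 0, "dy": 55, "dz": 0, "ax": 0, "ay": 0, "az": 0, "jaw": 20}
    - {"dx": 0, "dy": 90, "dz": 0, "ax": 0, "ay": 0, "az": 0, "jaw": 20}
    - {"dx": -3, "dy": 125, "dz": 0, "ax": 0, "ay": 0, "az": 0, "jaw": 20}
    - {"dx": -6, "dy": 160, "dz": 0, "ax": 0, "ay": 0, "az": 0, "jaw": 20}
    - {"dx": -9, "dy": 195, "dz": 0, "ax": 0, "ay": 0, "az": 0, "jaw": 20}
    - {"dx": -12, "dy": 230, "dz": 0, "ax": -0.006, "ay": -0.07, "az": 0, "jaw": 20}
    - {"dx": -15, "dy": 265, "dz": 0, "ax": -0.012, "ay": -0.14, "az": 0, "jaw": 20}
    - {"dx": -18, "dy": 300, "dz": 0, "ax": -0.018, "ay": -0.21, "az": 0, "jaw": 20}
    - {"dx": -21, "dy": 335, "dz": 0, "ax": -0.024, "ay": -0.28, "az": 0, "jaw": 20}
    - {"dx": -24, "dy": 370, "dz": 0, "ax": -0.031, "ay": -0.35, "az": 0, "jaw": 20}
    - {"dx": -26, "dy": 400, "dz": 0, "ax": -0.037, "ay": -0.42, "az": 0, "jaw": 20}
    - {"dx": -28, "dy": 430, "dz": 0, "ax": -0.042, "ay": -0.48, "az": 0, "jaw": 20}
    - {"dx": -28, "dy": 448, "dz": -10, "ax": -0.0456, "ay": -0.5216, "az": 0, "jaw": 20}
    - {"dx": -28, "dy": 456, "dz": -25, "ax": -0.0456, "ay": -0.5216, "az": 0, "jaw": 20}
    - {"dx": -28, "dy": 456, "dz": -37, "ax": -0.0456, "ay": -0.5216, "az": 0, "jaw": 20}
    - {"dx": -28, "dy": 456, "dz": -37, "ax": -0.0456, "ay": -0.5216, "az": 0, "jaw": 20}
    - {"dx": -28, "dy": 456, "dz": -37, "ax": -0.0456, "ay": -0.5216, "az": 0, "jaw": 20}
    - {"dx": -28, "dy": 456, "dz": -37, "ax": -0.0456, "ay": -0.5216, "az": 0, "jaw": 20}

```text
time: 5.9
tcp_pos: [0.4443, 0.1544, 0.3341]
tool_rot: [0.713, 0.651, 0.175, 0.191]
force: [-0.6, 0.7, -5.0]
grip_width: 0.408
```

```bash
cat > g.py <<'E'
from h import *
from scipy.spatial.transform import Rotation as Ro
yw=np.radians(-5);ex=np.array([np.cos(yw),np.sin(yw),0]);ax=-.5*ex+[0,0,np.cos(np.pi/6)]
tip=np.array([.552,.1455,.146])
def rep():
    s=sensors.observe();p=np.array(s["tcp_pos"]);R=Ro.from_quat(s["tool_rot"]).as_matrix();a=-R[:,2];m=p-a*.146
    print("t",round(s["time"],2),"tcp",p.round(4),"axis err deg",np.degrees(np.arccos(a@ax)).round(2),"rotvec fix",np.cross(a,ax).round(4),"F",np.round(s["force"],1),"F.ax",round(float(np.dot(s["force"],ax)),1),"grip",round(s["grip_width"]*85.4,1))
    e=m-tip;print("mouth",m.round(4),"d",round(e@ax*1e3,1),"lateral mm",((e-(e@ax)*ax)*1e3).round(1)); return m,a
E
python3 - <<'E'
from g import *
m,a=rep()
S=eyes.get_image("side");T=eyes.get_image("top")
def dots(im,n):
    f=6
    q=(proj(n,m)).round(0).astype(int); x0,y0=q[0]-33,q[1]-30
    o=cv2.convertScaleAbs(cv2.resize(im[y0:y0+66,x0:x0+66],None,fx=f,fy=f,interpolation=2),alpha=1.3)
    for P,c in((m,(0,0,255)),(m+a*.06,(0,0,255)),(tip,(255,0,255))):
        u=(proj(n,P)-[x0,y0]+.5)*f; cv2.circle(o,tuple(int(k) for k in u),3,c,-1)
    return o
cv2.imwrite("pics/n1.png",np.hstack([dots(T,"top"),dots(S,"side")]))
E
```

```text
t 5.9 tcp [0.4443 0.1544 0.3341] axis err deg 0.05 rotvec fix [0.0004 0.0008 0.0002] F [-0.6  0.7 -5. ] F.ax -4.0 grip 34.8
mouth [0.5171 0.148  0.2078] d 71.0 lateral mm [ 0.4 -0.6  0.3]
```

View pics/n1.png

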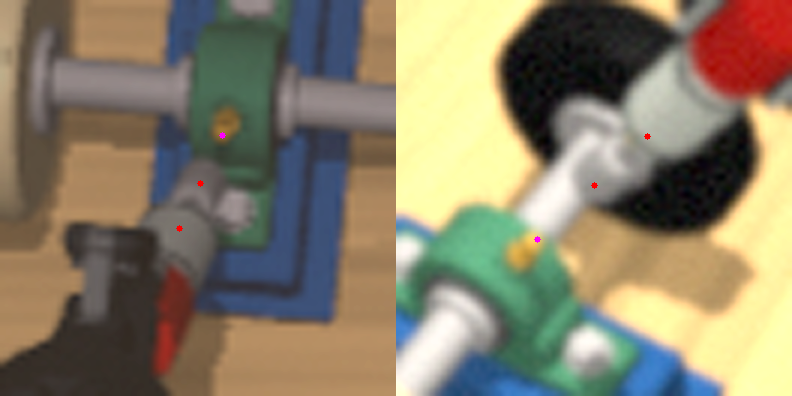

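The top and side crops show the nozzle lying on the predicted axis (red dots). The predicted tip (magenta) sits on the outer end of the brass nipple in both views. I'll approach along the axis to about 12 mm.

Call:
servo_tool:
  series:
    - {"dx": 7, "dy": -0.5, "dz": -12, "ax": 0, "ay": 0.0008, "az": 0, "jaw": 20}
    - {"dx": 14, "dy": -1, "dz": -25, "ax": 0, "ay": 0.0008, "az": 0, "jaw": 20}
    - {"dx": 21, "dy": -1.5, "dz": -37, "ax": 0, "ay": 0.0008, "az": 0, "jaw": 20}
    - {"dx": 26, "dy": -1.8, "dz": -46, "ax": 0, "ay": 0.0008, "az": 0, "jaw": 20}
    - {"dx": 29, "dy": -2, "dz": -51.4, "ax": 0, "ay": 0.0008, "az": 0, "jaw": 20}
    - {"dx": 29, "dy": -2, "dz": -51.4, "ax": 0, "ay": 0.0008, "az": 0, "jaw": 20}
    - {"dx": 29, "dy": -2, "dz": -51.4, "ax": 0, "ay": 0.0008, "az": 0, "jaw": 20}

```text
time: 6.7
tcp_pos: [0.4731, 0.153, 0.2822]
tool_rot: [0.713, 0.652, 0.175, 0.19]
force: [0.0, 0.7, -5.5]
grip_width: 0.407
```

```bash
cat >> g.py <<'E'
def look(m,a,fn,f=10,w=39):
    out=[]
    for n in("top","side"):
        im=eyes.get_image(n);q=proj(n,tip).round(0).astype(int); x0,y0=q-w//2
        o=cv2.convertScaleAbs(cv2.resize(im[y0:y0+w,x0:x0+w],None,fx=f,fy=f,interpolation=2),alpha=1.3)
        for P,c in((m,(0,0,255)),(m+a*.03,(0,0,255)),(tip,(255,0,255))):
            cv2.circle(o,tuple(int(k) for k in (proj(n,P)-[x0,y0]+.5)*f),3,c,-1)
        # coupler outline from model: rim circle 11 mm radius
        u=np.cross(a,[0,0,1]);u/=np.linalg.norm(u);v=np.cross(a,u)
        for k in np.linspace(0,2*np.pi,24): cv2.circle(o,tuple(int(z) for z in (proj(n,m+.011*(u*np.cos(k)+v*np.sin(k)))-[x0,y0]+.5)*f),1,(0,255,255),-1)
        out.append(o)
    cv2.imwrite(fn,np.hstack(out))
E
python3 -c "
from g import *
m,a=rep(); look(m,a,'pics/n2.png')"
```

```text
t 6.7 tcp [0.4731 0.153  0.2822] axis err deg 0.03 rotvec fix [-0.0001 -0.0004 -0.    ] F [ 0.   0.7 -5.5] F.ax -4.7 grip 34.8
mouth [0.5458 0.1467 0.1558] d 11.6 lateral mm [-0.4  0.7 -0.3]
```

View pics/n2.png

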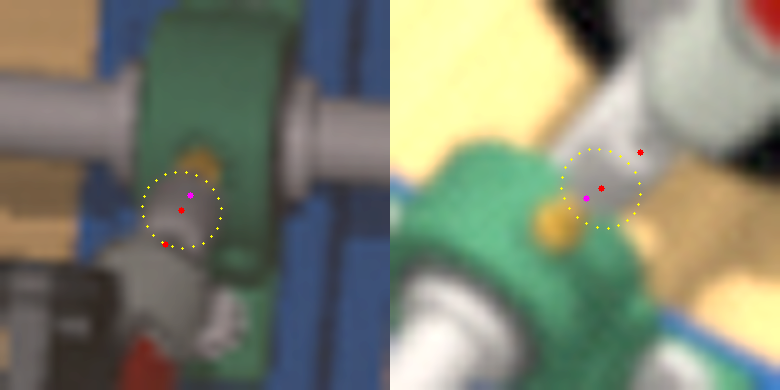

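The coupler mouth sits in front of the ball within about 1–2 mm in both views, which is inside the funnel. I'll press on slowly.

Call:
servo_tool:
  series:
    - {"dx": 1.5, "dy": -0.3, "dz": -2.6, "ax": 0, "ay": 0, "az": 0, "jaw": 20}
    - {"dx": 3, "dy": -0.5, "dz": -5.2, "ax": 0, "ay": 0, "az": 0, "jaw": 20}
    - {"dx": 4.5, "dy": -0.7, "dz": -7.8, "ax": 0, "ay": 0, "az": 0, "jaw": 20}
    - {"dx": 6, "dy": -0.9, "dz": -10.4, "ax": 0, "ay": 0, "az": 0, "jaw": 20}
    - {"dx": 7, "dy": -1, "dz": -12.1, "ax": 0, "ay": 0, "az": 0, "jaw": 20}
    - {"dx": 7, "dy": -1, "dz": -12.1, "ax": 0, "ay": 0, "az": 0, "jaw": 20}
    - {"dx": 7, "dy": -1, "dz": -12.1, "ax": 0, "ay": 0, "az": 0, "jaw": 20}

```text
time: 7.5
tcp_pos: [0.4799, 0.152, 0.2697]
tool_rot: [0.713, 0.652, 0.175, 0.19]
force: [-0.2, -0.4, -5.6]
grip_width: 0.404
```

```bash
python3 -c "
from g import *
rep()"
```

```text
t 7.5 tcp [0.4799 0.152  0.2697] axis err deg 0.06 rotvec fix [ 0.     -0.001   0.0001] F [-0.2 -0.4 -5.6] F.ax -4.8 grip 34.5
mouth [0.5525 0.1456 0.1432] d -2.7 lateral mm [-0.8  0.2 -0.5]
```

Call:
servo_tool:
  series:
    - {"dx": 1.2, "dy": -0.1, "dz": -1.7, "ax": 0, "ay": 0, "az": 0, "jaw": 20}
    - {"dx": 2.3, "dy": -0.2, "dz": -3.4, "ax": 0, "ay": 0, "az": 0, "jaw": 20}
    - {"dx": 3.3, "dy": -0.3, "dz": -5.1, "ax": 0, "ay": 0, "az": 0, "jaw": 20}
    - {"dx": 3.3, "dy": -0.3, "dz": -5.1, "ax": 0, "ay": 0, "az": 0, "jaw": 20}
    - {"dx": 3.3, "dy": -0.3, "dz": -5.1, "ax": 0, "ay": 0, "az": 0, "jaw": 20}

```text
time: 8.0
tcp_pos: [0.4833, 0.1518, 0.2647]
tool_rot: [0.713, 0.652, 0.175, 0.19]
force: [0.4, 0.7, -4.7]
grip_width: 0.408
```

```bash
python3 -c "
from g import *
rep()"
```

```text
t 8.0 tcp [0.4833 0.1518 0.2647] axis err deg 0.04 rotvec fix [-0.0003 -0.0005 -0.0002] F [ 0.4  0.7 -4.7] F.ax -4.2 grip 34.9
mouth [0.556  0.1455 0.1382] d -8.8 lateral mm [-0.4  0.4 -0.2]
```

Call:
servo_tool:
  series:
    - {"dx": 1, "dy": -0.1, "dz": -1.7, "ax": 0, "ay": 0, "az": 0, "jaw": 20}
    - {"dx": 2, "dy": -0.2, "dz": -3.4, "ax": 0, "ay": 0, "az": 0, "jaw": 20}
    - {"dx": 2, "dy": -0.2, "dz": -3.4, "ax": 0, "ay": 0, "az": 0, "jaw": 20}
    - {"dx": 2, "dy": -0.2, "dz": -3.4, "ax": 0, "ay": 0, "az": 0, "jaw": 20}

```text
time: 8.4
tcp_pos: [0.4851, 0.1514, 0.2601]
tool_rot: [0.713, 0.652, 0.174, 0.19]
force: [2.5, 1.9, -9.6]
grip_width: 0.405
```

```bash
python3 -c "
from g import *
rep()"
```

```text
t 8.4 tcp [0.4851 0.1514 0.2601] axis err deg 0.11 rotvec fix [ 0.     -0.0019  0.0001] F [ 2.5  1.9 -9.6] F.ax -9.4 grip 34.6
mouth [0.5575 0.1451 0.1335] d -13.6 lateral mm [-1.2  0.2 -0.7]
```

Call:
servo_tool:
  series:
    - {"dx": 1, "dy": -0.1, "dz": -1.3, "ax": 0, "ay": 0, "az": 0, "jaw": 20}
    - {"dx": 1.8, "dy": -0.2, "dz": -2.6, "ax": 0, "ay": 0, "az": 0, "jaw": 20}
    - {"dx": 1.8, "dy": -0.2, "dz": -2.6, "ax": 0, "ay": 0, "az": 0, "jaw": 20}
    - {"dx": 1.8, "dy": -0.2, "dz": -2.6, "ax": 0, "ay": 0, "az": 0, "jaw": 20}

```text
time: 8.8
tcp_pos: [0.4869, 0.1514, 0.2592]
tool_rot: [0.713, 0.652, 0.175, 0.19]
force: [-3.9, 2.2, -2.7]
grip_width: 0.406
```

```bash
python3 -c "
from g import *
m,a=rep(); look(m,a,'pics/n3.png',8,49)"
```

```text
t 8.8 tcp [0.4869 0.1514 0.2592] axis err deg 0.05 rotvec fix [-0.0002 -0.0009 -0.0001] F [-3.9  2.2 -2.7] F.ax -0.3 grip 34.7
mouth [0.5595 0.145  0.1327] d -15.3 lateral mm [-0.1  0.2 -0. ]
```

View pics/n3.png

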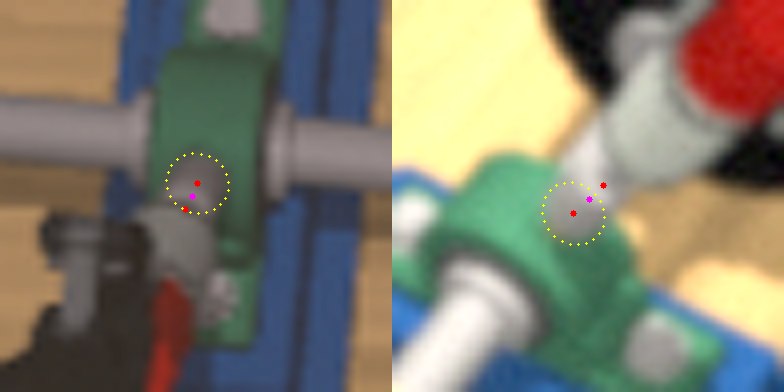

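The brass nipple has disappeared into the coupler, which sits square on the housing's nipple in both views. Next is the stroke.

Call:
servo_tool:
  series:
    - {"dx": 1, "dy": -0.1, "dz": -1.7, "ax": 0, "ay": 0, "az": 0, "jaw": 20}
    - {"dx": 2, "dy": -0.2, "dz": -3.5, "ax": 0, "ay": 0, "az": 0, "jaw": 20}
    - {"dx": 3, "dy": -0.3, "dz": -5.2, "ax": 0, "ay": 0, "az": 0, "jaw": 20}
    - {"dx": 4, "dy": -0.35, "dz": -6.9, "ax": 0, "ay": 0, "az": 0, "jaw": 20}
    - {"dx": 5, "dy": -0.4, "dz": -8.7, "ax": 0, "ay": 0, "az": 0, "jaw": 20}
    - {"dx": 5, "dy": -0.4, "dz": -8.7, "ax": 0, "ay": 0, "az": 0, "jaw": 20}
    - {"dx": 5, "dy": -0.4, "dz": -8.7, "ax": 0, "ay": 0, "az": 0, "jaw": 20}

```text
time: 9.6
tcp_pos: [0.4917, 0.1512, 0.2519]
tool_rot: [0.713, 0.652, 0.175, 0.19]
force: [-12.3, 2.4, 4.8]
grip_width: 0.41
```

```bash
python3 -c "
from g import *
rep()"
```

```text
t 9.6 tcp [0.4917 0.1512 0.2519] axis err deg 0.06 rotvec fix [-0.0004 -0.001  -0.0002] F [-12.3   2.4   4.8] F.ax 10.4 grip 35.0
mouth [0.5643 0.1449 0.1254] d -24.0 lateral mm [0.3 0.4 0.2]
```

Call:
servo_tool:
  series:
    - {"dx": 0.5, "dy": 0, "dz": -1.9, "ax": 0, "ay": 0, "az": 0, "jaw": 20}
    - {"dx": 1.2, "dy": -0.1, "dz": -3.7, "ax": 0, "ay": 0, "az": 0, "jaw": 20}
    - {"dx": 2.1, "dy": -0.2, "dz": -5.6, "ax": 0, "ay": 0, "az": 0, "jaw": 20}
    - {"dx": 3.1, "dy": -0.3, "dz": -7.4, "ax": 0, "ay": 0, "az": 0, "jaw": 20}
    - {"dx": 3.1, "dy": -0.3, "dz": -7.4, "ax": 0, "ay": 0, "az": 0, "jaw": 20}
    - {"dx": 3.1, "dy": -0.3, "dz": -7.4, "ax": 0, "ay": 0, "az": 0, "jaw": 20}

```text
time: 10.2
tcp_pos: [0.4953, 0.151, 0.2454]
tool_rot: [0.713, 0.652, 0.176, 0.191]
force: [-12.8, 1.4, 6.8]
grip_width: 0.409
```

```bash
python3 -c "
from g import *
rep()"
```

```text
t 10.2 tcp [0.4953 0.151  0.2454] axis err deg 0.06 rotvec fix [-0.0006  0.0007 -0.0004] F [-12.8   1.4   6.8] F.ax 12.3 grip 34.9
mouth [0.5681 0.1447 0.1191] d -31.4 lateral mm [0.5 0.6 0.2]
```

Call:
servo_tool:
  series:
    - {"dx": 0.7, "dy": -0.1, "dz": -1.9, "ax": 0, "ay": 0, "az": 0, "jaw": 20}
    - {"dx": 1.5, "dy": -0.2, "dz": -3.7, "ax": 0, "ay": 0, "az": 0, "jaw": 20}
    - {"dx": 2, "dy": -0.2, "dz": -4.6, "ax": 0, "ay": 0, "az": 0, "jaw": 20}
    - {"dx": 2, "dy": -0.2, "dz": -4.6, "ax": 0, "ay": 0, "az": 0, "jaw": 20}
    - {"dx": 2, "dy": -0.2, "dz": -4.6, "ax": 0, "ay": 0, "az": 0, "jaw": 20}

```text
time: 10.7
tcp_pos: [0.4975, 0.1509, 0.2416]
tool_rot: [0.713, 0.652, 0.176, 0.191]
force: [-14.6, 1.8, 10.1]
grip_width: 0.407
```

```bash
python3 -c "
from g import *
rep()"
```

```text
t 10.7 tcp [0.4975 0.1509 0.2416] axis err deg 0.1 rotvec fix [-0.0007  0.0016 -0.0005] F [-14.6   1.8  10.1] F.ax 16.1 grip 34.8
mouth [0.5704 0.1446 0.1153] d -35.8 lateral mm [0.5 0.7 0.3]
```

Call:
servo_tool:
  series:
    - {"dx": 0.5, "dy": 0, "dz": -1, "ax": 0, "ay": 0, "az": 0, "jaw": 20}
    - {"dx": 1, "dy": -0.1, "dz": -2, "ax": 0, "ay": 0, "az": 0, "jaw": 20}
    - {"dx": 1, "dy": -0.1, "dz": -2, "ax": 0, "ay": 0, "az": 0, "jaw": 20}
    - {"dx": 1, "dy": -0.1, "dz": -2, "ax": 0, "ay": 0, "az": 0, "jaw": 20}
    - {"dx": 1, "dy": -0.1, "dz": -2, "ax": 0, "ay": 0, "az": 0, "jaw": 20}

```text
time: 11.2
tcp_pos: [0.4981, 0.1511, 0.2416]
tool_rot: [0.713, 0.651, 0.176, 0.191]
force: [-25.3, 1.1, 18.7]
grip_width: 0.408
```

```bash
python3 -c "
from g import *
m,a=rep(); look(m+a*.02,a,'pics/n4.png',6,64)"
```

```text
t 11.2 tcp [0.4981 0.1511 0.2416] axis err deg 0.1 rotvec fix [-0.0011  0.0013 -0.0007] F [-25.3   1.1  18.7] F.ax 28.9 grip 34.9
mouth [0.571  0.1449 0.1152] d -36.1 lateral mm [1.  1.  0.5]
```

View pics/n4.png

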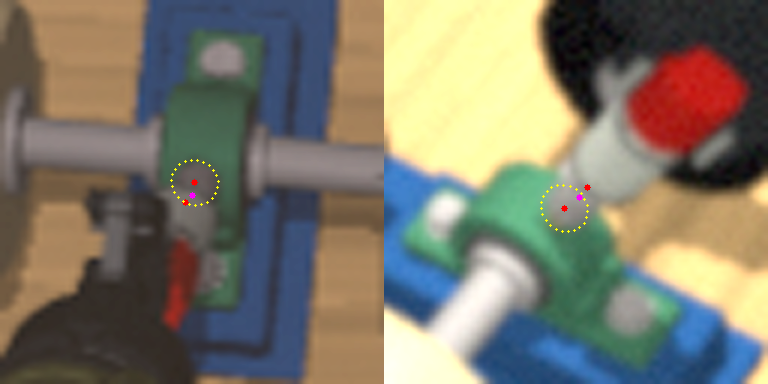

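The nozzle is retracted into the barrel and the coupler is still on the nipple. Axial push rose from 21 to 34 N over 0.3 mm, so it's at the end stop. I'll hold briefly and check it stays steady.

Call:
servo_tool:
  series:
    - {"dx": 0, "dy": 0, "dz": 0, "ax": 0, "ay": 0, "az": 0, "jaw": 20}
    - {"dx": 0, "dy": 0, "dz": 0, "ax": 0, "ay": 0, "az": 0, "jaw": 20}
    - {"dx": 0, "dy": 0, "dz": 0, "ax": 0, "ay": 0, "az": 0, "jaw": 20}
    - {"dx": 0, "dy": 0, "dz": 0, "ax": 0, "ay": 0, "az": 0, "jaw": 20}
    - {"dx": 0, "dy": 0, "dz": 0, "ax": 0, "ay": 0, "az": 0, "jaw": 20}
    - {"dx": 0, "dy": 0, "dz": 0, "ax": 0, "ay": 0, "az": 0, "jaw": 20}

```text
time: 11.9
tcp_pos: [0.4981, 0.1511, 0.2416]
tool_rot: [0.713, 0.651, 0.176, 0.191]
force: [-25.8, 3.0, 18.2]
grip_width: 0.407
```

```bash
python3 -c "
from g import *
m,a=rep(); F=np.array(sensors.observe()['force'])@ax
if 18<F+4.7<60:
    from bench import finish_job; print(finish_job())"
```

```text
t 11.9 tcp [0.4981 0.1511 0.2416] axis err deg 0.11 rotvec fix [-0.0011  0.0013 -0.0007] F [-25.8   3.   18.2] F.ax 28.7 grip 34.7
mouth [0.571  0.1449 0.1153] d -36.1 lateral mm [1.  1.  0.5]
the job is handed in; nothing more can be done
None
```

I greased the bearing and handed the job in at 11.9 s, with the arm still gripping the gun and holding it pushed down. I took the gun out of the rack by its red cap, snapped the coupler onto the slanted nipple along its axis, and pushed it to the end of its stroke.

- **End of stroke:** the travel past first seating was about 21 mm. At the end the axial push jumped from about 21 N to about 33 N over 0.3 mm, above the 18 N end-of-stroke force, so it was on the stop. It held steady for 0.6 s with no slip.
- **Alignment:** the axis error was about 0.1° from the nipple direction I estimated.
- **Snap-on:** I judged this indirectly, from a pull of about 5 N toward the nipple at a depth of about 13.6 mm and from pictures showing the brass inside the coupler. There is no direct sensor for it.
- **Disagreements:** about 1.5 mm of sideways offset showed against my estimate of the nipple position, and a sideways force of about 6 N was measured mid-stroke, likely higher at the end. Seating was about 1 mm deeper than nominal, within the camera calibration error.
- **Other objects:** no other object was seen to move, though I took no full-bench picture at the end.

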